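# Shift the bench gearbox to the tagged gear

### The job

Put the gearbox into the gear marked by the round tag: push its change lever through the gate, along the middle slot to neutral, across, and fully home into the slot that has the round tag beside its end. Only push the lever with the outside of the fingers, never take it between them and do not force it, and leave the loose bearing and shackle where they lie.

Things in the scene. Friction and masses are not known exactly. Their poses are not given: they have to be found in the camera images.
- gate_centre (a point): Centre of the gate plate's top face, 80 mm above the bench, axes as gearbox. Gate: three slots along x at y = -25, 0, +25 mm, 13 mm wide, ending at x = -24.5 and +24.5 mm, joined by one cross slot (neutral) along y at x = 0, 15 mm wide. Between the slots the plate is solid: the lever changes slots only through the cross slot.
- gearbox: Gearbox with its lever: grey housing 125 x 150 mm, 80 mm high, fixed to the bench, flat aluminium gate plate on top (four screw heads 3 mm high at its corners). Origin under the middle of its foot; x axis along the slots away from the robot ('far'), y to the left, z up; yaw within 0.25 rad.
- knob_centre (a point): Centre of the lever's black round knob, 34 mm across and high; z axis up the lever. The lever tilts about a pivot 60 mm below gate_centre, 125 mm from the knob's centre: knob 65 mm above the plate when upright, up to 16 mm lower when leaned. Knob offsets from gate_centre: y about 0 or +-50 mm in the slots, x 0 in neutral, about +-39 mm home in an outer slot.
- select (a joint): Lever's sideways angle, rad: 0 in the middle slot, about +0.42 in the left (+y) slot, -0.42 in the right slot, with play of about 0.04. Friction holds it where it is left; about 3 N at the knob moves it.
- shift (a joint): Lever's angle along the slots, rad: 0 in neutral, positive leaning far (+x), negative near; about +0.31 or -0.31 fully home in an outer slot. It crosses sideways only within about 0.05 of 0. Friction holds it where it is left; about 3 N at the knob moves it.
- stem_at_gate (a point): Point on the axis of the lever's 9 mm steel stem, 56 mm from the pivot, about at the height of the gate plate. The lever starts anywhere along the middle slot (y = 0).
- tag_round: Round dark steel tag, 22 mm across, 5 mm high, fixed on the gate plate; origin under its centre. It lies 43 mm far or near and 34 mm left or right of gate_centre and marks the end of the outer slot on that side. At the other three outer slot ends lie dark steel bars, 8 x 24 x 5 mm.
- bearing: Loose ring bearing, 52 mm across, 15 mm high, lying on the bench near the gearbox. Bystander.
- clevis: Loose grey steel shackle, 68 x 65 x 18 mm, lying on the bench near the gearbox. Bystander.

How it is judged:
By the outcome, as a careful person would: the job done as asked, in the order asked, and still so for the second after the job is handed in, with the robot touching nothing.
It also fails if it takes over 45 s, if anything falls off the work surface, if the arm or the gripper's body presses on something with over 40 N, if the wrist force passes 120 N, or if a joint passes its speed limit or range.

### The arm

A 6-joint arm with a two-finger parallel gripper is mounted at the origin on the work surface; the furniture and walls round the work are solid. World frame = base frame: x ahead of the robot, y to its left, z up, the work surface at z = 0. Lengths are in m, angles in degrees, forces in N, time in s.
With the tool pointing down it reaches from about 0.4 to 0.825 m from the base axis. Payload 7 kg.
Tool frame: the origin (TCP) lies between the finger pads; the fingertips stand 19 mm ahead of it and the grasp point (between the pads) is the TCP; z points along the fingers, y is the line along which they close (so a half turn about z gives the same grasp; the last joint's range is limited). The gripper opens to 88 mm and grips with 3 to 60 N. Pads are 19 mm wide; open, the fingers measure 130 mm over their backs; the gripper's body (78 mm by 193 mm) begins 47 mm behind the grasp point.
Start: joints at [-52.878, 20.546, 0.682, 0, -70.136, -16.507], TCP at [0.238, -0.632, 0.246] pointing down, gripper open.
Joint ranges: [-176.03, 176.03], [-82.01, 121.73], [-58.28, 71.71], [-173.87, 95.51], [-174.79, -0.11], [-173.66, 173.66]. Speed limits (degrees/s): [136.94, 136.94, 172.46, 180, 180, 180].

### API

Orientations are given as [roll, pitch, yaw] about the fixed x, y, z axes, in that order (R = Rz(yaw) Ry(pitch) Rx(roll)).
In Python, from plant import get_obs, snapshot, close_job, spot_in, spot_point gives the robot as it stands.
- The arm moves only by the tool play_rows, never from a script. Its argument "plan" is a list of rows, each a list of 6 numbers: the shift along the tool's x, y, z in cm, then the turn, a rotation vector about the tool's x, y, z in degrees. A call has 1 to 20 rows; each row shifts and turns the commanded pose from where the row before left it, along the tool's axes as they then stand; what a row does not reach is not made up. A row lasts 1/12 s, in which the tool goes at most 41.7 mm and 7.16 degrees, less where a joint would pass 70% of its speed; a pose out of reach is approached as far as the arm can. A call is refused whole if a number of a shift passes 4.17 or a number of a turn 7.16, either way. A call with a gripper value outside its range is refused whole. "grip" is the finger opening in cm, from 0 to 8.76, set as the call begins (left out, the last holds). The fingers move at their own pace and stop on an object; the grip force is fixed at half the most. Time passes only in rows, so rows that do not move let the fingers close. It gives the time, the measured TCP pose, the force, the opening and the grip force at its end, in the units of the state.
- get_obs(): the state, without advancing time (a new reading comes with each control period).
- snapshot(name): name is "scene" or "side" or "wrist"; returns a dict with "frame" (480x640x3 uint8, red, green, blue), "fx", "fy", "cx", "cy" (pixels), "position" and "attitude" of the camera in the world. Camera axes: x right, y down, z forward; pixel columns grow to the right and rows downward; lengths in m; the calibration is good to about 2 mm. A picture is of the moment at which its call begins. There is no depth.
- close_job(): hands the job in; it is judged then, once.
Trained networks look in the newest picture that a camera, given by its name, has taken for a name from the list of things; names that differ only in an ending like _2 or _b are one class to them, and where a whole thing is asked for, a point or a joint stands for the part that bears it (a point fixed in the world has none). Each returns a list of dicts, best first, with "score" (0 to 1); they miss things now and then, are a little off and sometimes report something else, mostly with a low value. They report only what shows in the picture. A call takes as long as a camera call.
- spot_in(camera, thing): "position" ([x, y, z] in m, in world coordinates, good to about 4 mm: the middle of the surface that is visible of it).
- spot_point(camera, thing): "position" ([x, y, z] in m, in world coordinates, good to about 4 mm: a listed point, or the origin of a listed thing).
The state is a dict: "clock": time; "joint_pos": joint angles; "qvel": joint speeds; "tau": joint torques, N m; "tool_pos": TCP position; "orientation": TCP orientation; "force": force on the tool from outside, world axes, zero at the start; "moment": the same for the moment, N m; "opening": finger opening in m; "gripper_force": force on a finger pad.
Only numpy, scipy, OpenCV 4.12 (cv2) and the standard library are available. Lean on these libraries where they do the work, as an engineer would, in place of code of your own. Each camera call takes 0.05 s, during which the arm holds its last target. There are 200 camera calls.

## Working session

There is one attempt and no reset: what is moved stays moved. The work goes in short steps, Python scripts to look and compute and a tool call to move; the robot and the scene stay as the last step left them, time stands still between calls to the robot, and variables do not carry over. Pictures are saved under pics/ and viewed, at most 10 in all, crops included, and the job is handed in when it is done.

Besides the shell and the picture viewer there is one more tool, called after "Emit:" by a JSON object that holds its "name" and its "arguments", one argument or row to a line. play_rows: Moves the arm, as the interface text tells. Its arguments: {"type":"object","properties":{"plan":{"type":"array","items":{"type":"array","items":{"type":"number"}}},"grip":{"type":"number"}},"required":["plan"]}

```bash
mkdir -p pics; python3 - <<'E'
from plant import *
import cv2
o=get_obs();print(o['clock'],o['tool_pos'],o['orientation'],o['opening'])
for c in ("scene","side"):
    s=snapshot(c);cv2.imwrite(f"pics/{c}0.png",s['frame'][...,::-1]);print(c,s['position'])
    for t in ("gate_centre","gearbox","knob_centre","stem_at_gate","tag_round","bearing","clevis"):
        print(t,[(d['score'],[round(x,4) for x in d['position']]) for d in spot_point(c,t)[:2]])
E
```

```text
0.0 [ 0.23750361 -0.63134176  0.24463254] [ 1.79906589e+02 -5.07842421e-03 -1.59390434e+02] 0.08760932689390152
scene [-0.12098132  0.62589763  0.55237443]
gate_centre [(0.9, [0.4196, 0.2456, 0.0824]), (0.54, [0.4506, 0.245, 0.1415])]
gearbox [(0.93, [0.4146, 0.2476, -0.0027])]
knob_centre [(0.6, [0.4506, 0.2473, 0.1404])]
stem_at_gate [(0.79, [0.4325, 0.2424, 0.0751])]
tag_round [(0.68, [0.3765, 0.2132, 0.079]), (0.49, [0.4217, 0.2429, 0.0841])]
bearing [(0.71, [0.4519, -0.0019, -0.0038]), (0.54, [0.4152, 0.2452, 0.0012])]
clevis [(0.84, [0.4506, -0.1234, -0.0008]), (0.71, [0.3775, 0.2102, 0.0826])]
side [0.34713833 0.78969964 0.69644572]
gate_centre [(0.95, [0.4182, 0.2453, 0.0797])]
gearbox [(0.86, [0.4208, 0.2469, -0.0026])]
knob_centre [(0.94, [0.4567, 0.2419, 0.1353]), (0.28, [0.4291, 0.2463, 0.0726])]
stem_at_gate [(0.61, [0.4292, 0.2477, 0.0726])]
tag_round [(0.56, [0.3728, 0.2094, 0.0833])]
bearing [(0.68, [0.4488, 0.0036, -0.0048]), (0.21, [0.3758, 0.2097, 0.0799])]
clevis [(0.66, [0.4546, -0.1264, -0.0063]), (0.59, [0.4491, -0.0022, -0.002])]
```

View pics/scene0.png

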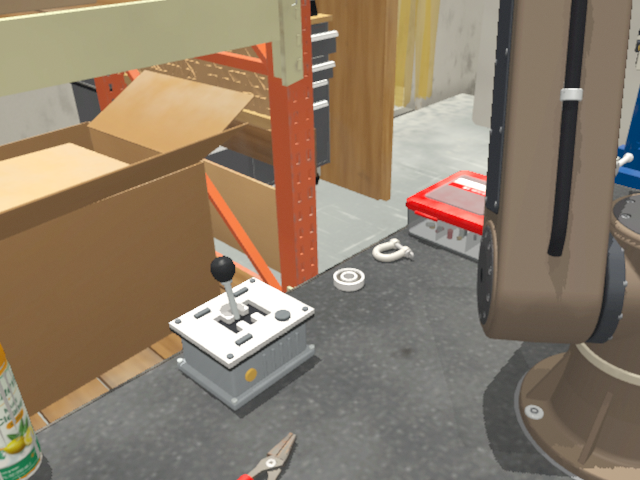

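View pics/side0.png

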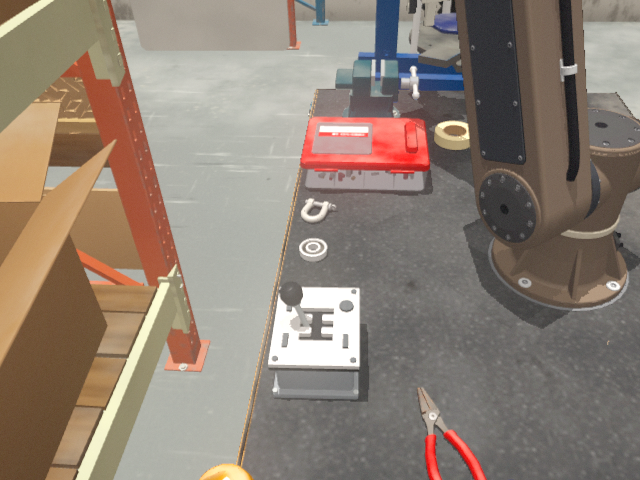

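The scene view shows the lever leaning far in the middle slot, with the knob at (223,269). The round tag is near-right, at (283,315) in scene and (346,306) in side. Next I'll refine the yaw from the plate corners and check the rack's clearance.

```bash
cat > h.py <<'E'
import numpy as np
from plant import *
from scipy.spatial.transform import Rotation as R
def rot(a):
    a=np.array(a,float)
    return a if a.shape==(3,3) else (R.from_euler('xyz',a,degrees=True).as_matrix() if a.size==3 else R.from_quat(a).as_matrix())
def ray(s,p):
    d=rot(s['attitude'])@np.array([(p[0]-s['cx'])/s['fx'],(p[1]-s['cy'])/s['fy'],1]);return np.array(s['position']),d/np.linalg.norm(d)
def onz(s,p,z):
    o,d=ray(s,p);return o+d*(z-o[2])/d[2]
def proj(s,P):
    q=rot(s['attitude']).T@(np.array(P)-s['position']);return q[0]/q[2]*s['fx']+s['cx'],q[1]/q[2]*s['fy']+s['cy']
def tri(a,p,b,q):
    o,d=ray(a,p);O,D=ray(b,q);t=np.linalg.lstsq(np.c_[d,-D],O-o,rcond=None)[0];A=o+t[0]*d;B=O+t[1]*D;return (A+B)/2,np.linalg.norm(A-B)
E
python3 - <<'E'
from h import *
np.set_printoptions(precision=4,suppress=True)
a=snapshot("scene");b=snapshot("side")
print(a['attitude'],b['attitude'])
print('proj gate',proj(a,[.419,.2455,.08]),proj(b,[.419,.2455,.08]))
# plate corners
import cv2
for s,n in((a,'scene'),(b,'side')):
    g=s['frame'].astype(int);u,v=map(int,proj(s,[.419,.2455,.08]))
    m=(g.min(2)>185).astype(np.uint8);m[:v-60]=0;m[v+70:]=0;m[:,:u-90]=0;m[:,u+90:]=0
    m=cv2.morphologyEx(m,cv2.MORPH_OPEN,np.ones((3,3)))
    k,l,st,_=cv2.connectedComponentsWithStats(m);i=1+np.argmax(st[1:,4])
    h=cv2.convexHull(np.argwhere(l==i)[:,::-1].astype(np.int32))[:,0]
    P=np.array([onz(s,p,.08)[:2] for p in h],np.float32)
    print(n,st[i],cv2.minAreaRect(P))
for z in (0,.3,.6): print('side post',z,onz(b,(185,280),z),onz(b,(125,100),z),'scene post',onz(a,(300,270),0))
print(tri(a,(290,80),b,(108,40)))
E
```

```text
[-120.0345    1.1962 -135.5711] [-130.3273    1.2409 -175.6019]
proj gate (np.float64(241.71790139099613), np.float64(315.71413536741653)) (np.float64(316.40849147241704), np.float64(322.07433788983803))
scene [ 170  279  143   85 5002] ((0.41937342286109924, 0.24496950209140778), (0.126759871840477, 0.15174154937267303), 1.8070012331008911)
side [ 268  287   92   80 5102] ((0.41912657022476196, 0.24759232997894287), (0.1252269297838211, 0.15091782808303833), 1.9251224994659424)
side post 0 [0.675  0.0882 0.    ] [ 1.0446 -0.6208  0.    ] scene post [0.5417 0.0243 0.    ]
side post 0.3 [0.5338 0.3904 0.3   ] [ 0.7441 -0.0132  0.3   ] scene post [0.5417 0.0243 0.    ]
side post 0.6 [0.3925 0.6926 0.6   ] [0.4437 0.5944 0.6   ] scene post [0.5417 0.0243 0.    ]
(array([ 0.8977, -0.3087,  0.2483]), np.float64(0.07102059749775012))
```

Emit:
{"name": "play_rows", "arguments": {
  "plan": [
    [0,0,0,0,0,6.23],
    [0,0,0,0,0,6.23],
    [0,0,0,0,0,6.23],
    [-2,3.5,0,0,0,0],
    [-2,3.5,0,0,0,0],
    [-2,3.5,0,0,0,0],
    [-2,3.5,0,0,0,0],
    [-2,3.5,0,0,0,0],
    [-2,3.5,0,0,0,0],
    [-2,3.5,0,0,0,0],
    [-2,3.5,0,0,0,0],
    [-2,3.5,0,0,0,0],
    [-2,3.5,0,0,0,0],
    [-2,3.5,0,0,0,0],
    [-2,3.5,0,0,0,0],
    [-2,3.5,0,0,0,0],
    [-2,3.5,0,0,0,0],
    [0,3.5,0,0,0,0],
    [0,3.5,0,0,0,0]
  ],
  "grip": 0
}}

```text
clock: 2.48
tool_pos: [0.4992, -0.0607, 0.2454]
orientation: [-180.0, -0.0, -178.1]
force: [0.2, -0.2, -1.1]
opening: 0.0003
gripper_force: 0.0
```

Emit:
{"name": "play_rows", "arguments": {
  "plan": [
    [-0.5,3.4,0,0,0,0],
    [0,3.4,0,0,0,0],
    [0,3.4,0,0,0,0],
    [0,3.4,0,0,0,0],
    [0,3.4,0,0,0,0],
    [0,3.4,0,0,0,0],
    [0,3.4,0,0,0,0],
    [0,3.4,0,0,0,0],
    [0,3.4,0,0,0,0],
    [0,0,0,0,0,0],
    [0,0,0,0,0,0]
  ]
}}

```text
clock: 3.4
tool_pos: [0.4931, 0.245, 0.2452]
orientation: [-180.0, -0.0, -177.9]
force: [0.1, -0.3, -0.4]
opening: 0.0005
gripper_force: 0.0
```

```bash
cat > look.py <<'E'
from h import *
import cv2,sys
G=np.array([.4193,.246]);y=np.radians(1.9);M=np.array([[np.cos(y),np.sin(y)],[-np.sin(y),np.cos(y)]])
o=get_obs();t=o['tool_pos'];print('t',o['clock'],'TCP gear mm',(M@(t[:2]-G)*1e3).round(1),'z',t[2].round(4),'F gear',(M@o['force'][:2]).round(1),o['force'][2].round(1))
for c in("scene","side"):
    s=snapshot(c)
    if len(sys.argv)>1: cv2.imwrite(f"pics/{c}_{sys.argv[1]}.png",s['frame'][...,::-1])
    for k in("knob_centre","stem_at_gate"):
        for d in spot_point(c,k)[:1]:
            p=np.array(d['position']);print(c,k,round(d['score'],2),(M@(p[:2]-G)*1e3).round(1),p[2].round(4))
E
python3 look.py 1
```

```text
t 3.4 TCP gear mm [73.7 -3.5] z 0.2452 F gear [ 0.  -0.3] -0.4
scene knob_centre 0.65 [-4.9 -0. ] -0.0026
scene stem_at_gate 0.88 [12.9 -3.2] 0.0769
side knob_centre 0.58 [34.2 -2.8] 0.1349
side stem_at_gate 0.94 [11.4  0.5] 0.0681
```

Emit:
{"name": "play_rows", "arguments": {
  "plan": [
    [0,0.3,2,0,0,0],
    [0,0,2,0,0,0],
    [0,0,2,0,0,0],
    [0,0,2,0,0,0],
    [0,0,2,0,0,0],
    [0,0,1.5,0,0,0],
    [0,0,0,0,0,0],
    [0,0,0,0,0,0]
  ]
}}

```text
clock: 4.37
tool_pos: [0.4933, 0.2455, 0.1304]
orientation: [-179.9, -0.1, -178.1]
force: [0.6, -0.7, 0.7]
opening: 0.0002
gripper_force: 0.0
```

```bash
python3 look.py 2
```

```text
t 4.3667 TCP gear mm [73.9 -3. ] z 0.1304 F gear [ 0.6 -0.7] 0.7
scene knob_centre 0.88 [31. -1.] 0.1411
scene stem_at_gate 0.94 [15.8 -4.2] 0.0733
side knob_centre 0.55 [35.  -2.2] 0.1396
side stem_at_gate 0.96 [10.9  0.6] 0.0716
```

View pics/scene_2.png

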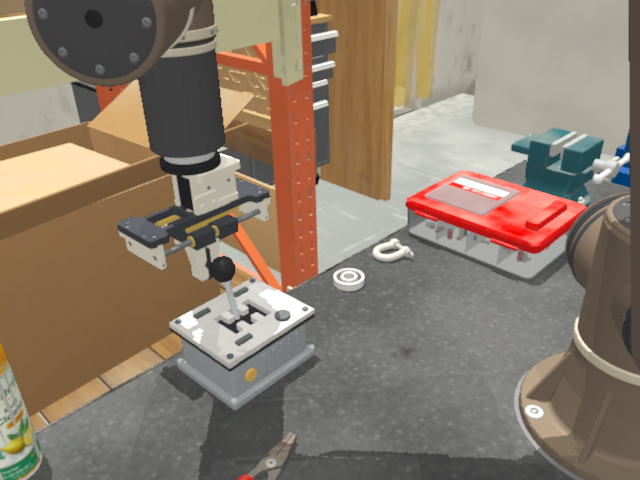

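The closed fingers sit behind the knob at about (205,265), on its far side and clear of it. Now I'll push it near.

Emit:
{"name": "play_rows", "arguments": {
  "plan": [
    [0.6,0,0,0,0,0],
    [0.6,0,0,0,0,0],
    [0.4,0,0,0,0,0],
    [0.4,0,0,0,0,0],
    [0.4,0,0,0,0,0],
    [0.4,0,0,0,0,0],
    [0.4,0,0,0,0,0],
    [0.4,0,0,0,0,0],
    [0.4,0,0,0,0,0],
    [0.2,0,0,0,0,0],
    [0.2,0,0,0,0,0],
    [0,0,0,0,0,0],
    [0,0,0,0,0,0],
    [0,0,0,0,0,0]
  ]
}}

```text
clock: 5.83
tool_pos: [0.4491, 0.2447, 0.1303]
orientation: [-180.0, -0.0, -178.1]
force: [0.7, 0.7, 0.0]
opening: 0.0006
gripper_force: 0.8
```

```bash
python3 look.py 3
```

```text
t 5.8333 TCP gear mm [29.7 -2.3] z 0.1303 F gear [0.7 0.7] 0.0
scene knob_centre 0.62 [0. 0.] 0.1467
scene stem_at_gate 0.92 [ 2.4 -2.3] 0.0747
side stem_at_gate 0.57 [-3.   0.5] 0.0751
```

View pics/side_3.png

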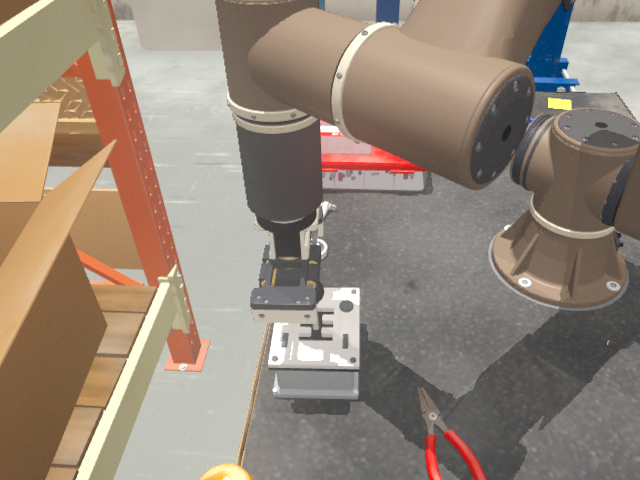

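Side image: the lever is almost hidden behind the gripper near (300,310), and the numbers put it close to neutral. I'll push 3 mm more, back off, and go round to its left side.

Emit:
{"name": "play_rows", "arguments": {
  "plan": [
    [0.15,0,0,0,0,0],
    [0.15,0,0,0,0,0],
    [0,0,0,0,0,0],
    [0,0,0,0,0,0],
    [-1,0,0,0,0,0],
    [-1,0,0,0,0,0],
    [0,2,0,0,0,0],
    [0,2,0,0,0,0],
    [0,2,0,0,0,0],
    [1.5,0,0,0,0,0],
    [1.5,0,0,0,0,0],
    [1.5,0,0,0,0,0],
    [0.1,0,0,0,0,0],
    [0,0,0,0,0,0],
    [0,0,0,0,0,0]
  ]
}}

```text
clock: 7.38
tool_pos: [0.4189, 0.3044, 0.1306]
orientation: [180.0, 0.0, -178.0]
force: [0.6, 1.2, -0.4]
opening: 0.0004
gripper_force: 0.0
```

```bash
python3 look.py 4
```

```text
t 7.3833 TCP gear mm [ 1.5 58.4] z 0.1306 F gear [0.7 1.2] -0.4
scene knob_centre 0.65 [-1.7 -1.6] 0.1476
scene stem_at_gate 0.62 [ 0.8 -1.1] 0.0761
```

View pics/scene_4.png

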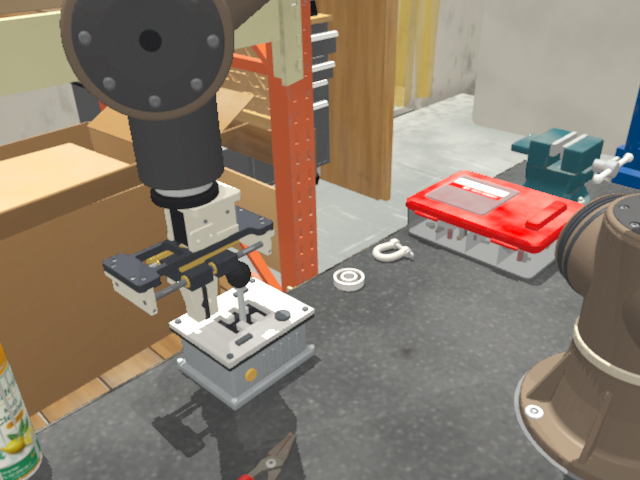

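The lever stands upright in neutral, with the knob at (238,273). The fingers are on its left at about (205,295). Now I'll push right.

Emit:
{"name": "play_rows", "arguments": {
  "plan": [
    [0.1,-0.6,0,0,0,0],
    [0,-0.6,0,0,0,0],
    [0,-0.4,0,0,0,0],
    [0,-0.4,0,0,0,0],
    [0,-0.4,0,0,0,0],
    [0,-0.4,0,0,0,0],
    [0,-0.4,0,0,0,0],
    [0,-0.4,0,0,0,0],
    [0,-0.4,0,0,0,0],
    [0,-0.4,0,0,0,0],
    [0,-0.4,0,0,0,0],
    [0,-0.4,0,0,0,0],
    [0,-0.4,0,0,0,0],
    [0,0,0,0,0,0],
    [0,0,0,0,0,0]
  ]
}}

```text
clock: 8.93
tool_pos: [0.419, 0.2473, 0.1304]
orientation: [-180.0, -0.0, -178.1]
force: [0.1, 0.8, -0.7]
opening: 0.0007
gripper_force: 0.3
```

```bash
python3 look.py 5
```

```text
t 8.9333 TCP gear mm [-0.2  1.3] z 0.1304 F gear [0.1 0.8] -0.7
scene knob_centre 0.66 [ -1.2 -33.4] 0.1419
scene stem_at_gate 0.67 [ -1.  -13.6] 0.0738
```

Emit:
{"name": "play_rows", "arguments": {
  "plan": [
    [0,-0.3,0,0,0,0],
    [0,-0.3,0,0,0,0],
    [0,-0.2,0,0,0,0],
    [0,-0.2,0,0,0,0],
    [0,-0.2,0,0,0,0],
    [0,-0.1,0,0,0,0],
    [0,0,0,0,0,0],
    [0,0,0,0,0,0],
    [0,0,0,0,0,0]
  ]
}}

```text
clock: 9.98
tool_pos: [0.4196, 0.2347, 0.1306]
orientation: [-180.0, -0.0, -178.1]
force: [0.7, 1.8, -0.1]
opening: 0.0002
gripper_force: 0.7
```

```bash
python3 look.py 6
```

```text
t 9.9833 TCP gear mm [ -0.  -11.3] z 0.1306 F gear [0.8 1.8] -0.1
scene knob_centre 0.94 [  0.2 -43.3] 0.1343
scene stem_at_gate 0.91 [  3.4 -23.3] 0.0714
```

Emit:
{"name": "play_rows", "arguments": {
  "plan": [
    [0,-0.1,0,0,0,0],
    [0,-0.1,0,0,0,0],
    [0,0,0,0,0,0],
    [0,0,0,0,0,0]
  ]
}}

```text
clock: 10.62
tool_pos: [0.4197, 0.2328, 0.1305]
orientation: [180.0, 0.0, -178.1]
force: [0.9, 2.0, -1.7]
opening: 0.0003
gripper_force: 0.9
```

Emit:
{"name": "play_rows", "arguments": {
  "plan": [
    [0,0.7,0,0,0,0],
    [0,0.8,0,0,0,0],
    [-1.5,0,0,0,0,0],
    [-1.5,0,0,0,0,0],
    [-1.5,0,0,0,0,0],
    [0,-1.7,0,0,0,0],
    [0,-1.8,0,0,0,0],
    [0,-1.7,0,0,0,0],
    [0,0,0,0,0,0],
    [0,0,0,0,0,0]
  ]
}}

```text
clock: 11.45
tool_pos: [0.4658, 0.1969, 0.1305]
orientation: [-180.0, -0.0, -178.1]
force: [-0.6, -0.3, -0.0]
opening: 0.0002
gripper_force: 0.0
```

```bash
python3 look.py 7
```

```text
t 11.45 TCP gear mm [ 44.9 -50.6] z 0.1305 F gear [-0.7 -0.3] -0.0
scene knob_centre 0.58 [ -2.2 -45.3] 0.1353
scene stem_at_gate 0.8 [ -0.2 -23. ] 0.0724
side knob_centre 0.87 [  1.4 -49.4] 0.1334
side stem_at_gate 0.86 [ -5.3 -20.4] 0.0705
```

View pics/scene_7.png

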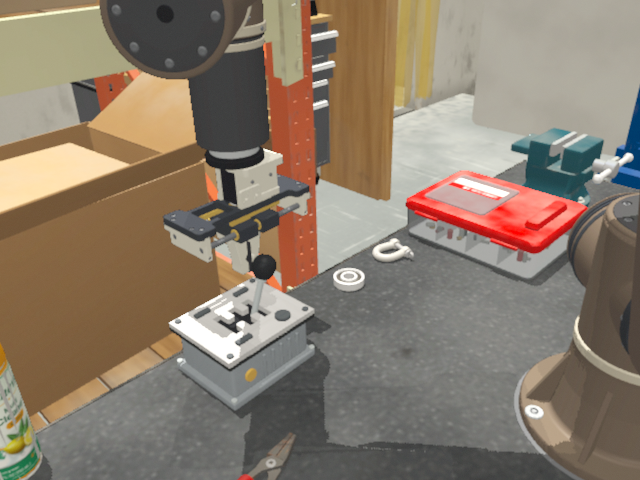

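The knob is in the right slot position at (263,267), with the fingers behind it. Now I'll push near, into gear.

Emit:
{"name": "play_rows", "arguments": {
  "plan": [
    [0.6,0,0,0,0,0],
    [0.6,0,0,0,0,0],
    [0.4,0,0,0,0,0],
    [0.4,0,0,0,0,0],
    [0.4,0,0,0,0,0],
    [0.4,0,0,0,0,0],
    [0.4,0,0,0,0,0],
    [0.4,0,0,0,0,0],
    [0.4,0,0,0,0,0],
    [0.4,0,0,0,0,0],
    [0.3,0,0,0,0,0],
    [0.3,0,0,0,0,0],
    [0,0,0,0,0,0],
    [0,0,0,0,0,0]
  ]
}}

```text
clock: 12.92
tool_pos: [0.4154, 0.1956, 0.1305]
orientation: [-180.0, -0.0, -178.1]
force: [1.2, -0.5, 0.3]
opening: 0.0004
gripper_force: 0.4
```

```bash
python3 look.py 8
```

```text
t 12.9167 TCP gear mm [ -5.6 -50.2] z 0.1305 F gear [ 1.2 -0.6] 0.3
scene knob_centre 0.7 [-33.8 -45.3] 0.1332
scene stem_at_gate 0.82 [-15.2 -19.2] 0.0686
side knob_centre 0.57 [-30.1 -47.1] 0.1309
side stem_at_gate 0.52 [-19.3 -16.9] 0.0671
```

Moving freely. Now in small steps until it meets the end stop.

Emit:
{"name": "play_rows", "arguments": {
  "plan": [
    [0.2,0,0,0,0,0],
    [0.2,0,0,0,0,0],
    [0.1,0,0,0,0,0],
    [0.1,0,0,0,0,0],
    [0,0,0,0,0,0],
    [0,0,0,0,0,0]
  ]
}}

```text
clock: 13.72
tool_pos: [0.4102, 0.1958, 0.1307]
orientation: [180.0, 0.0, -178.1]
force: [3.7, 0.1, -2.9]
opening: 0.0004
gripper_force: 2.3
```

Emit:
{"name": "play_rows", "arguments": {
  "plan": [
    [0.1,0,0,0,0,0],
    [0,0,0,0,0,0],
    [0,0,0,0,0,0]
  ]
}}

```text
clock: 13.97
tool_pos: [0.4096, 0.1959, 0.1308]
orientation: [180.0, 0.1, -178.1]
force: [7.0, -0.2, -4.2]
opening: 0.0003
gripper_force: 3.7
```

Emit:
{"name": "play_rows", "arguments": {
  "plan": [
    [0.1,0,0,0,0,0],
    [0,0,0,0,0,0],
    [0,0,0,0,0,0]
  ]
}}

```text
clock: 14.22
tool_pos: [0.4091, 0.196, 0.1308]
orientation: [180.0, 0.1, -178.1]
force: [9.6, 0.4, -5.9]
opening: 0.0006
gripper_force: 5.0
```

The force climbs steadily with hardly any travel, so the lever is at its stop. I'll back off, rise and check.

Emit:
{"name": "play_rows", "arguments": {
  "plan": [
    [-0.3,0,0,0,0,0],
    [-1,0,0,0,0,0],
    [-1.5,0,0,0,0,0],
    [-1.5,0,0,0,0,0],
    [-1,0,-1,0,0,0],
    [0,0,-2.5,0,0,0],
    [0,0,-2.5,0,0,0],
    [0,0,-3,0,0,0],
    [0,0,-3,0,0,0],
    [-1,0,-2,0,0,0],
    [0,0,0,0,0,0],
    [0,0,0,0,0,0]
  ]
}}

```text
clock: 15.22
tool_pos: [0.4714, 0.1976, 0.2713]
orientation: [179.9, 0.0, -178.1]
force: [-0.2, 0.3, -0.8]
opening: 0.0008
gripper_force: 0.0
```

```bash
python3 look.py 9; python3 -c "
import cv2
cv2.imwrite('pics/c9.png',cv2.hconcat([cv2.resize(cv2.imread(f'pics/{n}_9.png')[r:r+160,c:c+160],(400,400)) for n,r,c in (('scene',240,160),('side',260,240))]))"
```

```text
t 15.2167 TCP gear mm [ 50.5 -50.1] z 0.2713 F gear [-0.2  0.3] -0.8
scene knob_centre 0.81 [-40.8 -45.2] 0.1296
scene stem_at_gate 0.67 [-43.3 -30.5] 0.0796
side knob_centre 0.73 [-37.1 -46. ] 0.1265
side stem_at_gate 0.7 [-21.2 -17.7] 0.0665
```

View pics/c9.png

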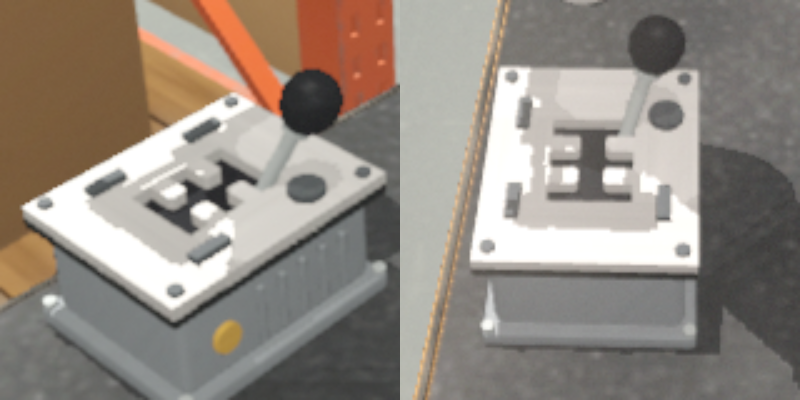

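The stem is at the near end of the right slot, beside the round tag (crop: stem foot (268,185), tag (306,187)). The knob is about 39 mm near, as expected when fully home.

```bash
python3 -c "
from plant import *
print(close_job())"
```

```text
the job is handed in; nothing more can be done
None
```

The gearbox is in the round-tag gear: the lever was pushed to neutral, across to the right and near to its end stop (about 10 N at most), the bearing and shackle were not touched, and the job was handed in at about 15 s.

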